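# Probe the filament guide and show the gauge tip to the lens

## Robot

A 6-joint arm with a two-finger parallel gripper is mounted at the origin on the work surface. World frame = base frame: x ahead of the robot, y to its left, z up, the work surface at z = 0. Lengths are in mm, angles in rad, forces in N, time in s.
With the tool pointing down it reaches from about 275 to 750 mm from the base axis. Payload 10.2 kg.
Tool frame: the origin (TCP) lies at the very end of the fingers, on their centre line; the grasp point (between the pads) lies 19 mm behind it; z points along the fingers, y is the direction in which the jaws open and shut (so a half turn about z gives the same grasp; the last joint's range is limited). The gripper opens to 85 mm and grips with 20 to 120 N. Pads are 22 mm wide; open, the fingers measure 114 mm over their backs; the gripper's body (76 mm by 85 mm) begins 54 mm behind the grasp point. The pads swing forward as they close: fully open they stand 13 mm farther back than shut.
Start: joints at [1.111, 0.313, 1.498, -0, 1.331, -0.223], TCP at [123.174, 510.352, 231.294] pointing down, gripper open.
Joint ranges: [-2.94, 2.94], [-0.97, 2.17], [0.19, 2.56], [-1.23, 4.37], [0.02, 3.11], [-2.88, 2.88]. Speed limits (rad/s): [2.39, 2.39, 3.01, 3.14, 3.14, 3.14].

## Interface

Orientations are given as a unit quaternion [w, x, y, z].
In Python, from rig import readout, cams, finish_job gives the robot as it stands. The module is installed in compiled form; this text tells all that it offers.
- The arm moves only by the tool carry_out, never from a script. Its argument "steps" is one flat list of numbers, 7 for each row, row after row: the shift along the tool's x, y, z in cm, then the turn, a rotation vector about the tool's x, y, z in units of 5 degrees (1.0 is 5 degrees), then the opening, from -1 (shut) to 1 (fully open), so that 0 is half open. In form: [x, y, z, ax, ay, az, hand, x, y, z, ax, ay, az, hand, ...]. A call has 1 to 20 rows; each row shifts and turns the commanded pose from where the row before left it, along the tool's axes as they then stand; what a row does not reach is not made up. A row lasts 1/12 s, in which the tool goes at most 41.7 mm and 7.16 degrees, less where a joint would pass 70% of its speed; a pose out of reach is approached as far as the arm can. A call with a gripper value outside its range is refused whole. The fingers move at their own pace and stop on an object; "grip_force" is the grip in N (left out, the last holds). Time passes only in rows, so rows that do not move let the fingers close. It gives the time, the measured TCP pose, the force and the opening at its end, in the units of the state.
- readout.sense(): the state, without advancing time (a new reading comes with each control period).
- cams.capture(name): name is "side" or "top" or "wrist"; returns the picture (480x640x3 uint8, red, green, blue); there is no depth.
- cams.calibration(name): a dict with "fx", "fy", "cx", "cy" (pixels), "R" (3x3) and "t" (3): a world point X has camera coordinates R X + t; the wrist camera has in their place "T_tool_cam" (4x4, takes a point from camera to tool coordinates, whose origin is the TCP and whose axes are the flange's). Camera axes: x right, y down, z forward; pixel columns grow to the right and rows downward; lengths in mm; the calibration is good to about 2 mm. The wrist camera is an equidistant fisheye: a pixel r from the principal point sees the ray r / f radians off the axis. A picture is of the moment at which its call begins: read the wrist's pose just before it. calibration takes no time and is no camera call.
- finish_job(): hands the job in, once; it reports no verdict.
The state is a dict: "time_s": time; "joints": joint angles; "dq": joint speeds; "tau": joint torques, N m; "eef_pos": TCP position; "ee_rot": TCP orientation; "force": force on the tool from outside, world axes, zero at the start; "wrist_torque": the same for the moment, N m; "grip_width": opening from 0.0 (shut) to 1.0 (fully open).
Only numpy, scipy, OpenCV 4.12 (cv2) and the standard library are available. Lean on these libraries where they do the work, as an engineer would, in place of code of your own. Each camera call takes 0.05 s, during which the arm holds its last target.

## Task

Check the printer's filament guide: take the blue-handled gauge from its cradle, push its rod into the sloping white tube until the brass collar stops against the mouth, and draw it right out again. Then present it for reading: hold the orange tip midway between the two yellow pointers, rod level and pointing straight at the lens, without the gauge touching that stand. Finish while still holding it there, steady, and leave the other things on the bench where they are.

Things in the scene. Friction and masses are not known exactly. Their poses are not given: they have to be found in the camera images.
- gauge_grip (a point): the gauge (0.08 to 0.16 kg): centre of its blue grip, a flat-sided bar 70 mm long (own x), 16 wide (y), 24 high (z). Starts level in the cradle, centre 60 mm above the table, z up. Its own -x runs along the rod to the tip. Towards -x: grip to 35 mm, brass collar 28 mm across to 45 mm, steel rod 10 mm across to 125 mm. Towards +x: square stub, 10 mm wide, to 63 mm. Fingers have room at both sides.
- gauge_tip (a point): end of the gauge's rod (orange; the last 10 mm taper to 5 mm across), on its axis, 125 mm from the grip's centre; same axes as gauge_grip
- gauge_collar (a point): centre of the collar's front face, which meets the tube's mouth, 45 mm from the grip's centre; same axes as gauge_grip
- cradle_mid (a point): fixed cradle: two white forks on a black base 70 x 200 x 12 mm; this point is on the table under the grip's centre at the start, axes as the gauge's then. The forks (34 mm wide, slots 14 mm wide open at the top, floors 55 and tops 69 mm above the table) hold the rod 85 mm towards the tip and the stub 53 mm towards the rear; lift the gauge straight up.
- tube_mouth (a point): centre of the fixed guide tube's mouth (white tube 32 mm across, blue ring at the mouth), 100 mm above the table. x points out of the mouth along the bore, 25 degrees above level, so the rod goes in along -x; y is level. Bore 13 mm across, 90 mm long, open through; with the collar on the mouth the tip is 80 mm in. The stand's 100 mm wide, 12 mm thick base reaches 40 mm in front of the mouth.
- read_point (a point): fixed reading point in the air, 120 mm above the table, midway between the points (50 mm apart along y) of two yellow pointers on posts 127 mm tall, 90 mm apart. x is level, from the lens of the black block (its glass 57 mm away at -x) through this point; z up. The tip comes in along -x, grip on the +x side. Base 110 mm wide, reaching 25 mm towards +x.
- solder_spool: bystander: steel solder spool, 42 mm across, 42 mm tall, upright; origin under its centre
- pulley: bystander: blue printed pulley, 52 mm across, 34 mm tall; origin under its centre
- meter: bystander: yellow multimeter lying face up, 75 x 140 x 34 mm; origin under its centre
- screwdriver: bystander: red-handled screwdriver, 180 mm long, lying; origin under its middle
- glue: bystander: white glue bottle with blue label, 44 mm across, 110 mm tall; origin under its centre
- blue_cap: bystander: blue printed cap, 68 mm across, 40 mm tall; origin under its centre
- screw_tray: bystander: grey open tray in four compartments, 100 x 130 x 30 mm; origin under its centre
Not all that is in view belongs to the job. Leave any green look-alike of the part that bears gauge_grip alone.

How it is judged:
By the outcome, as a careful person would: the job done as asked, in the order asked, and still so for the second after the job is handed in, while the arm keeps its last pose, push and grip.
It also fails if it takes over 58 s, if anything falls off the work surface, if the arm or the gripper's body presses on something with over 40 N, if the wrist force passes 120 N, or if a joint passes its speed limit or range.

## Working session

There is one attempt and no reset: what is moved stays moved. The work goes in short steps, Python scripts to look and compute and a tool call to move; the robot and the scene stay as the last step left them, time stands still between calls to the robot, and variables do not carry over. Pictures are saved under pics/ and viewed, and the job is handed in when it is done.

Besides the shell and the picture viewer there is one more tool, called after "Request:" by a JSON object that holds its "name" and its "arguments". carry_out: Moves the arm, as the interface text tells. Its arguments: {"type":"object","properties":{"steps":{"type":"array","items":{"type":"number"}},"grip_force":{"type":"number"}},"required":["steps"]}

```bash
mkdir -p pics; python3 - <<'E'
from rig import readout, cams
import cv2, numpy as np
print(readout.sense())
for n in ["side","top","wrist"]:
    c=cams.calibration(n); print(n,c)
    im=cams.capture(n); cv2.imwrite(f"pics/{n}0.png",im[:,:,::-1])
E
```

```text
{'time_s': 0.0, 'joints': array([ 1.11060448e+00,  3.13460767e-01,  1.49845769e+00,  2.98916780e-05,
        1.33097892e+00, -2.23421483e-01]), 'dq': array([-0.00089614, -0.00037912, -0.00031196, -0.00066245, -0.00032757,
        0.00068306]), 'tau': array([-4.47696439e-04, -4.12276089e+01, -2.59737790e+01, -2.00140544e-04,
        4.25342252e-03, -5.44452504e-06]), 'eef_pos': array([123.04435872, 510.11243962, 230.72180419]), 'ee_rot': array([-2.32341750e-04,  1.18112354e-01,  9.93000023e-01, -6.09759438e-04]), 'force': array([ 0.40448017,  0.0431887 , -0.36913369]), 'wrist_torque': array([-0.03639603,  0.04042952, -0.00542371]), 'grip_width': 0.9993722695525763}
side {'fx': 542.6422251765911, 'fy': 542.6422251765911, 'cx': 325.29197857906473, 'cy': 244.05557427386, 'R': array([[ 0.82259681, -0.56858493, -0.00675764],
       [-0.42324467, -0.6043038 , -0.67504138],
       [ 0.37973469,  0.55814702, -0.73774892]]), 't': array([-388.8163697 ,  287.19860495, 1368.99373903])}
top {'fx': 610.2521024628181, 'fy': 610.2521024628181, 'cx': 316.79164201530216, 'cy': 254.93030068169898, 'R': array([[ 0.00920872, -0.99994089, -0.00578151],
       [-0.98107861, -0.00791652, -0.19344792],
       [ 0.19339072,  0.00745353, -0.98109351]]), 't': array([-1.03605569e+00,  5.09410510e+02,  1.51589990e+03])}
wrist {'fx': 371.64829954431775, 'fy': 371.64829954431775, 'cx': 312.6493572676207, 'cy': 243.72338338135495, 'T_tool_cam': array([[-1.28214550e-03, -9.46403313e-01, -3.22984713e-01,
         8.19099400e+01],
       [ 9.99999046e-01, -1.04772990e-03, -8.99637698e-04,
        -2.44248085e-01],
       [ 5.13019355e-04, -3.22985559e-01,  9.46403754e-01,
        -1.43966722e+02],
       [ 0.00000000e+00,  0.00000000e+00,  0.00000000e+00,
         1.00000000e+00]])}
```

View pics/side0.png

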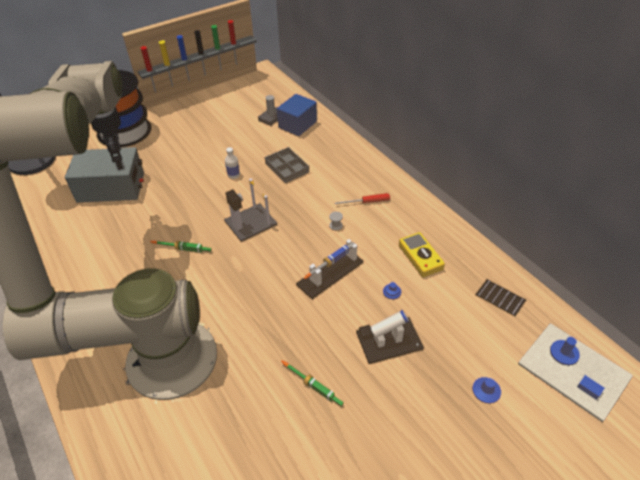

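View pics/top0.png

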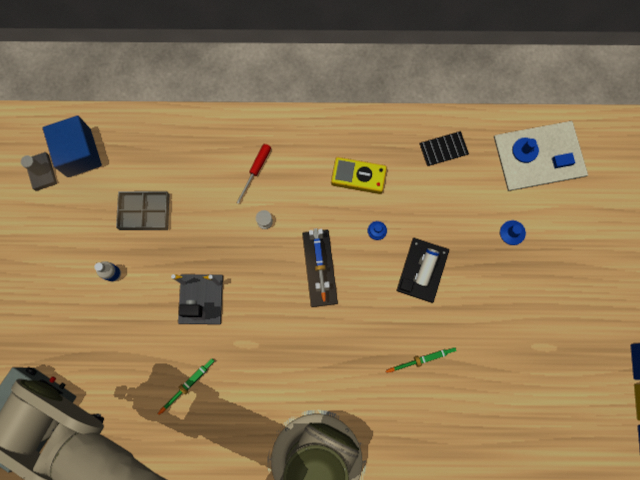

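View pics/wrist0.png

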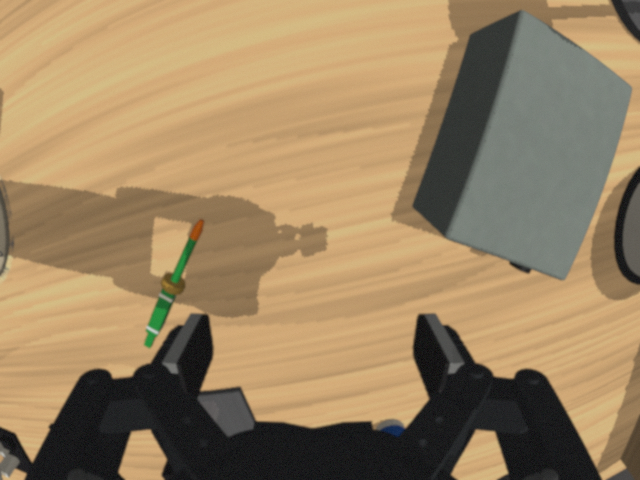

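The top view shows the gauge at about (320,255), its orange tip towards the robot. The tube is at about (427,268) with its blue mouth at (432,252), and the reading stand is at about (200,300). Next I zoom in to measure.

```bash
cat > h.py <<'E'
import numpy as np, cv2
from scipy.spatial.transform import Rotation as Ro
from rig import readout, cams
C={n:cams.calibration(n) for n in ["side","top","wrist"]}
def rot(s): q=s['ee_rot']; return Ro.from_quat([q[1],q[2],q[3],q[0]])
def ray(n,u,v,s=None):
    c=C[n]
    if n=="wrist":
        x,y=u-c['cx'],v-c['cy']; r=np.hypot(x,y); th=r/c['fx']
        d=np.array([np.sin(th)*x/max(r,1e-9),np.sin(th)*y/max(r,1e-9),np.cos(th)])
        T=c['T_tool_cam']; R=rot(s).as_matrix()
        return R@T[:3,3]+s['eef_pos'], R@T[:3,:3]@d
    d=np.array([(u-c['cx'])/c['fx'],(v-c['cy'])/c['fy'],1.]); d/=np.linalg.norm(d)
    return -c['R'].T@c['t'], c['R'].T@d
def plane(n,u,v,z,s=None):
    o,d=ray(n,u,v,s); return o+d*(z-o[2])/d[2]
def proj(n,X,s=None):
    c=C[n]
    X=np.asarray(X,float)
    if n=="wrist":
        T=c['T_tool_cam']; p=rot(s).as_matrix().T@(X-s['eef_pos']); q=T[:3,:3].T@(p-T[:3,3])
        r=np.hypot(q[0],q[1]); th=np.arctan2(r,q[2]); k=c['fx']*th/max(r,1e-9); return np.array([c['cx']+k*q[0],c['cy']+k*q[1]])
    q=c['R']@X+c['t']; return np.array([c['cx']+c['fx']*q[0]/q[2],c['cy']+c['fy']*q[1]/q[2]])
def tri(obs):
    A=np.zeros((3,3)); b=np.zeros(3); rs=[ray(*o) for o in obs]
    for o,d in rs:
        P=np.eye(3)-np.outer(d,d); A+=P; b+=P@o
    X=np.linalg.solve(A,b)
    return X,[np.linalg.norm((np.eye(3)-np.outer(d,d))@(X-o)) for o,d in rs]
def zoom(src,box,k,out):
    im=cv2.imread(src); x0,y0,x1,y1=box
    cv2.imwrite(out,cv2.resize(im[y0:y1,x0:x1],None,fx=k,fy=k,interpolation=cv2.INTER_CUBIC))
E
python3 - <<'E'
from h import *
zoom("pics/top0.png",(290,220,460,315),4.7,"pics/t_a.png")
zoom("pics/top0.png",(160,260,240,340),7,"pics/t_b.png")
zoom("pics/side0.png",(285,230,435,370),4,"pics/s_a.png")
zoom("pics/side0.png",(215,170,290,245),8,"pics/s_b.png")
E
```

```text
(no output)
```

View pics/t_a.png

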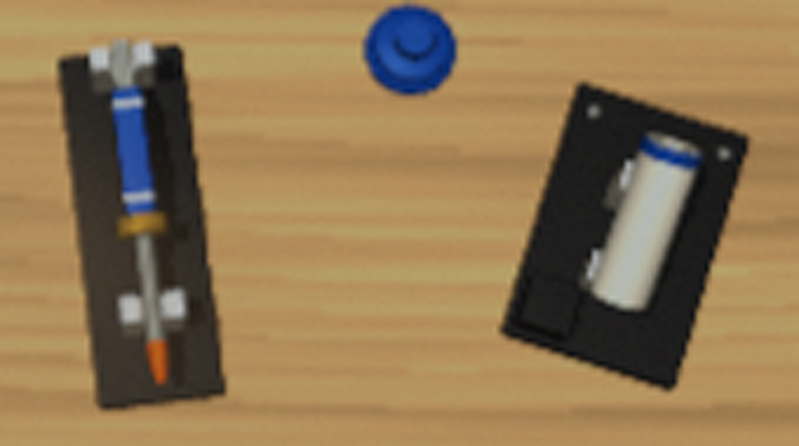

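View pics/t_b.png

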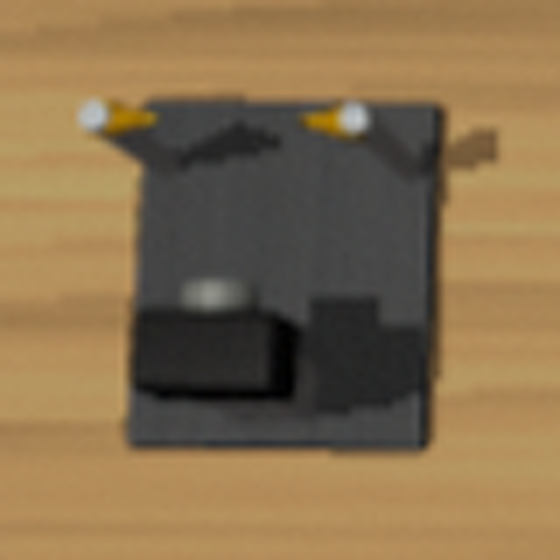

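View pics/s_a.png

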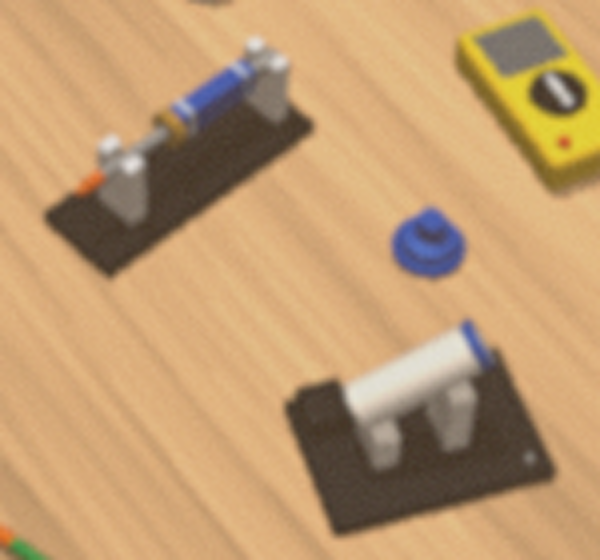

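View pics/s_b.png

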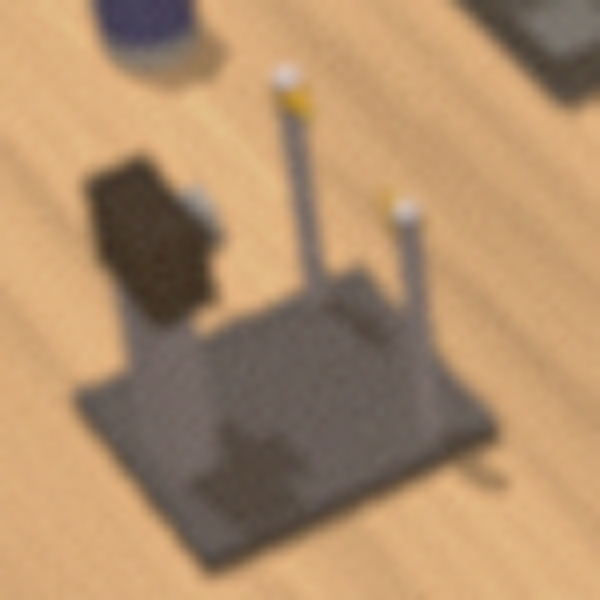

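```bash
python3 - <<'E'
from h import *
np.set_printoptions(precision=1,suppress=True)
Z=lambda x,y:(290+x/4.7-0.4,220+y/4.7-0.4)
T=lambda x,y,z:plane("top",*Z(x,y),z)
tip=T(160,383,60); st=T(121,42,65)
print("tip",tip,"stub",st, np.linalg.norm(tip-st), np.degrees(np.arctan2(*(st-tip)[1::-1])))
for n,p,z in [("gripfront",(138,212),72),("gripback",(128,86),72),("collarfr",(144,230),70)]: print(n,T(*p,z))
cc=[T(*p,12) for p in [(58,60),(182,45),(225,392),(100,408)]]; print("cradle base",cc,np.mean(cc,0))
tb=[T(*p,12) for p in [(583,83),(748,137),(672,388),(500,330)]]; print("tube base",tb,np.mean(tb,0))
e=(tb[0]+tb[1]-tb[2]-tb[3]); print("tube yaw",np.degrees(np.arctan2(e[1],e[0])), np.linalg.norm(tb[0]-tb[1]),np.linalg.norm(e)/2)
print("mouth", T(673,143,100+0), "ring outer ends z100",T(640,153,100),T(703,162,100))
Y=lambda x,y:(160+x/7-.4,260+y/7-.4)
S=lambda x,y:(215+x/8-.4,170+y/8-.4)
rb=[plane("top",*Y(*p),10) for p in [(148,97),(440,105),(428,447),(128,443)]]; print("read base",rb)
e=(rb[0]+rb[1]-rb[2]-rb[3]); print("yaw",np.degrees(np.arctan2(e[1],e[0])), np.linalg.norm(rb[0]-rb[1]),np.linalg.norm(e)/2)
for p,q in [((97,115),(287,75)),((353,117),(406,210))]:
    print("post top",tri([("top",*Y(*p)),("side",*S(*q))]),plane("top",*Y(*p),127))
print("pointer tips z120",plane("top",*Y(157,118),120),plane("top",*Y(303,120),120))
sz=[(285+x/4-.4,230+y/4-.4) for x,y in [(482,345)]][0]
print("tube mouth tri",tri([("top",*Z(673,143)),("side",*sz)]))
print("tip tri",tri([("top",*Z(160,383)),("side",285+78/4-.4,230+190/4-.4)]))
E
```

```text
tip [389.4 -15.   60. ] stub [575.3   7.6  65. ] 187.3231174036652 6.929659175582327
gripfront [479.9  -2.5  72. ]
gripback [549.1   3.5  72. ]
collarfr [470.5  -5.8  70. ]
cradle base [array([577.4,  43.5,  12. ]), array([586.7, -26.3,  12. ]), array([390.5, -51. ,  12. ]), array([381.1,  17.7,  12. ])] [483.9  -4.   12. ]
tube base [array([ 566.5, -251.7,   12. ]), array([ 536.2, -343.3,   12. ]), array([ 394.8, -296.9,   12. ]), array([ 426.2, -202.9,   12. ])] [ 480.9 -273.7   12. ]
tube yaw -18.66735182675051 96.46312536386132 148.696526285013
mouth [ 514.2 -284.9  100. ] ring outer ends z100 [ 508.7 -267.3  100. ] [ 504.1 -300.4  100. ]
read base [array([464.9, 359.6,  10. ]), array([462.8, 250.1,  10. ]), array([335.2, 249.6,  10. ]), array([335.7, 360.2,  10. ])]
yaw -0.009311811700475575 109.51525270166519 128.34336056735833
post top (array([439.9, 349.2, 127.6]), [np.float64(0.7509426819221913), np.float64(0.7509426819220287)]) [439.3 349.6 127. ]
post top (array([440.1, 261.1, 124.8]), [np.float64(0.4975968030757672), np.float64(0.4975968030757307)]) [439.3 260.9 127. ]
pointer tips z120 [439.5 330.4 120. ] [439.2 279.5 120. ]
tube mouth tri (array([ 514.8, -285.4,   96.9]), [np.float64(0.11781455996452139), np.float64(0.11781455996464472)])
tip tri (array([390.8, -15.7,  61.9]), [np.float64(1.7597318317793795), np.float64(1.7597318317794137)])
```

```bash
cat >> h.py <<'E'
np.set_printoptions(precision=2,suppress=True)
def tool_for(yaw,pitch=0.):
    # gauge axes: x out along (yaw,pitch up); y level; z up. tool x=-gx, y=gy, z=-gz
    g=Ro.from_euler('ZYX',[yaw,-pitch,0],degrees=True).as_matrix()
    return np.c_[-g[:,0],g[:,1],-g[:,2]], g
def rows(ptcp,Rt,N,s=None,R0=None,p0=None):
    s=s or readout.sense()
    R0=rot(s).as_matrix() if R0 is None else R0; p0=s['eef_pos'] if p0 is None else p0
    w=Ro.from_matrix(R0.T@Rt).as_rotvec()
    def sh(n):
        A=sum(Ro.from_rotvec(w*k/n).as_matrix() for k in range(n))
        return np.linalg.solve(A,R0.T@(np.asarray(ptcp)-p0))
    a=sh(N)
    print("N",N,"shift cm",np.round(a/10,3),"turn units",np.round(np.degrees(w)/5/N,3),"mm/row %.1f deg/row %.2f"%(np.linalg.norm(a),np.degrees(np.linalg.norm(w))/N))
def st():
    s=readout.sense(); print("t %.2f"%s['time_s'],"pos",s['eef_pos'],"rpy axes x",rot(s).as_matrix()[:,0],"z",rot(s).as_matrix()[:,2],"F",s['force'],"w %.3f"%s['grip_width']); return s
E
python3 - <<'E'
from h import *
s=st(); R,g=tool_for(7.0); rows([514,-.2,150],R,20,s)
E
```

```text
t 0.15 pos [123.1  510.17 230.87] rpy axes x [-0.97  0.23  0.  ] z [-0. -0. -1.] F [ 0.48  0.09 -0.37] w 1.003
N 20 shift cm [-2.13 -2.43  0.41] turn units [-0.   -0.   -0.21] mm/row 32.6 deg/row 1.03
```

Request:
{"name": "carry_out", "arguments": {"steps": [-2.13,-2.43,0.41,0,0,-0.21,1,-2.13,-2.43,0.41,0,0,-0.21,1,-2.13,-2.43,0.41,0,0,-0.21,1,-2.13,-2.43,0.41,0,0,-0.21,1,-2.13,-2.43,0.41,0,0,-0.21,1,-2.13,-2.43,0.41,0,0,-0.21,1,-2.13,-2.43,0.41,0,0,-0.21,1,-2.13,-2.43,0.41,0,0,-0.21,1,-2.13,-2.43,0.41,0,0,-0.21,1,-2.13,-2.43,0.41,0,0,-0.21,1,-2.13,-2.43,0.41,0,0,-0.21,1,-2.13,-2.43,0.41,0,0,-0.21,1,-2.13,-2.43,0.41,0,0,-0.21,1,-2.13,-2.43,0.41,0,0,-0.21,1,-2.13,-2.43,0.41,0,0,-0.21,1,-2.13,-2.43,0.41,0,0,-0.21,1,-2.13,-2.43,0.41,0,0,-0.21,1,-2.13,-2.43,0.41,0,0,-0.21,1,-2.13,-2.43,0.41,0,0,-0.21,1,-2.13,-2.43,0.41,0,0,-0.21,1]}}

```text
time_s: 1.82
eef_pos: [516.5, 0.0, 148.8]
ee_rot: [-0.0, -0.065, 0.998, 0.0]
force: [0.2, 0.2, 0.0]
grip_width: 1.001
```

Request:
{"name": "carry_out", "arguments": {"steps": [0,0,0,0,0,0,1,0,0,0,0,0,0,1,0,0,0,0,0,0,1]}}

```text
time_s: 2.07
eef_pos: [515.1, 1.9, 149.0]
ee_rot: [-0.001, -0.065, 0.998, 0.0]
force: [0.5, -0.6, 0.5]
grip_width: 0.999
```

```bash
python3 - <<'E'
from h import *
s=st(); R,g=tool_for(7.0); rows([514,-.2,150],R,1,s)
im=cams.capture("wrist"); cv2.imwrite("pics/w1.png",im[:,:,::-1])
for X in [(514,-.2,60),(390,-15.3,60),(576,7.5,60)]: print(proj("wrist",X,s))
E
```

```text
t 2.07 pos [515.11   1.86 149.04] rpy axes x [-0.99 -0.13  0.  ] z [-0.  0. -1.] F [ 0.5  -0.65  0.49] w 0.999
N 1 shift cm [ 0.14 -0.19 -0.1 ] turn units [ 0.01 -0.01  0.08] mm/row 2.5 deg/row 0.43
[311.1  245.63]
[312.41  52.07]
[310.83 326.51]
```

View pics/w1.png

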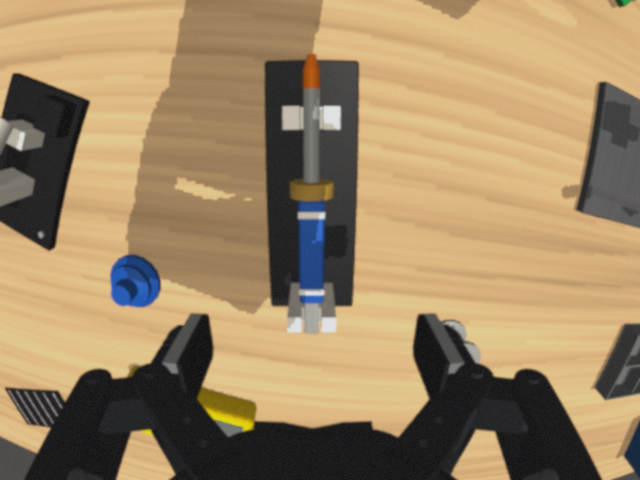

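```bash
python3 - <<'E'
from h import *
s=st()
im=cv2.imread("pics/w1.png"); 
b,g,r=[im[:,:,i].astype(int) for i in range(3)]
m=((b>r+40)&(b>g+20)).astype(np.uint8); m[:,:280]=0;m[:,345:]=0; m[:195]=0;m[310:]=0
ys,xs=np.nonzero(m); print(xs.min(),xs.max(),ys.min(),ys.max())
for row in range(205,300,15): x=xs[ys==row]; print(row,x.min(),x.max())
o=((r>g+60)&(r>b+80)&(r>150)).astype(np.uint8); o[:,:290]=0;o[:,335:]=0;o[100:]=0
ys,xs=np.nonzero(o); print("orange",xs.min(),xs.max(),ys.min(),ys.max(), xs[ys<=ys.min()+1].mean())
print("tip",plane("wrist",xs[ys<=ys.min()+2].mean(),ys.min(),60,s))
for v in (201,302): print("grip end",v,plane("wrist",311.7,v,72,s))
print("collar",plane("wrist",311,180,60,s)," front")
E
```

```text
t 2.12 pos [515.06   2.16 149.33] rpy axes x [-0.99 -0.13  0.  ] z [-0.  0. -1.] F [-0.48 -0.02  0.57] w 1.003
298 324 202 302
205 298 324
220 299 324
235 298 324
250 299 323
265 299 323
280 299 323
295 305 321
orange 305 316 54 87 311.27272727272725
tip [391.31 -15.69  60.  ]
grip end 201 [481.45  -3.67  72.  ]
grip end 302 [549.61   5.1   72.  ]
collar [470.55  -5.56  60.  ]  front
```

```bash
python3 - <<'E'
from h import *
s=st(); R,g=tool_for(7.45); rows([515.2,.9,42],R,6,s)
E
```

```text
t 2.12 pos [515.06   2.16 149.33] rpy axes x [-0.99 -0.13  0.  ] z [-0.  0. -1.] F [-0.48 -0.02  0.57] w 1.003
N 6 shift cm [-0.   -0.02  1.79] turn units [ 0. -0.  0.] mm/row 17.9 deg/row 0.01
```

Request:
{"name": "carry_out", "arguments": {"steps": [0,-0.02,1.79,0,0,0,0,0,-0.02,1.79,0,0,0,0,0,-0.02,1.79,0,0,0,0,0,-0.02,1.79,0,0,0,0,0,-0.02,1.79,0,0,0,0,0,-0.02,1.79,0,0,0,0,0,0,0,0,0,0,0,0,0,0,0,0,0,0]}}

```text
time_s: 2.78
eef_pos: [515.3, 1.0, 42.2]
ee_rot: [-0.0, -0.065, 0.998, 0.0]
force: [0.1, 0.7, 0.6]
grip_width: 0.502
```

```bash
python3 - <<'E'
from h import *
s=st(); R,g=tool_for(7.45); rows([515.2,.9,42],R,1,s)
im=cams.capture("wrist"); cv2.imwrite("pics/w2.png",im[:,:,::-1])
E
```

```text
t 2.78 pos [515.3    0.97  42.16] rpy axes x [-0.99 -0.13  0.  ] z [-0.  0. -1.] F [0.06 0.71 0.57] w 0.502
N 1 shift cm [ 0.01 -0.01  0.02] turn units [ 0.   -0.01  0.01] mm/row 0.2 deg/row 0.06
```

View pics/w2.png

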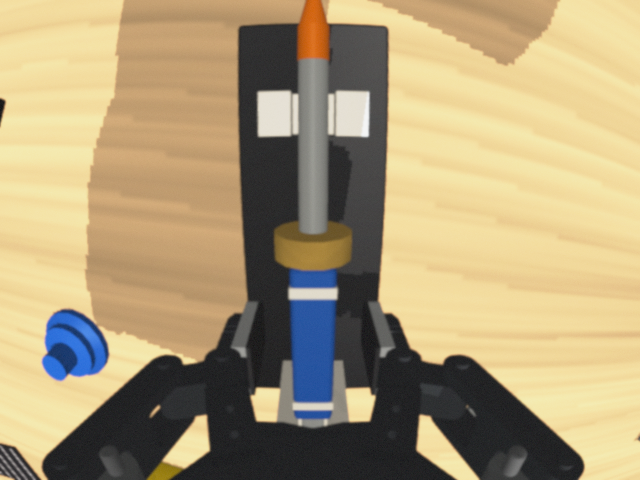

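The gauge lies centred between the fingers (rod at column 313), so I close the gripper.

Request:
{"name": "carry_out", "arguments": {"steps": [0,0,0,0,0,0,-1,0,0,0,0,0,0,-1,0,0,0,0,0,0,-1,0,0,0,0,0,0,-1,0,0,0,0,0,0,-1,0,0,0,0,0,0,-1], "grip_force": 70}}

```text
time_s: 3.33
eef_pos: [516.5, 0.2, 43.2]
ee_rot: [0.001, -0.065, 0.998, -0.0]
force: [-0.7, 1.4, 7.5]
grip_width: 0.173
```

```bash
python3 - <<'E'
from h import *
s=st(); print(s['wrist_torque'])
im=cams.capture("wrist"); cv2.imwrite("pics/w3.png",im[:,:,::-1])
E
```

```text
t 3.33 pos [516.46   0.21  43.16] rpy axes x [-0.99 -0.13 -0.  ] z [ 0. -0. -1.] F [-0.73  1.35  7.5 ] w 0.173
[0.05 0.21 0.07]
```

View pics/w3.png

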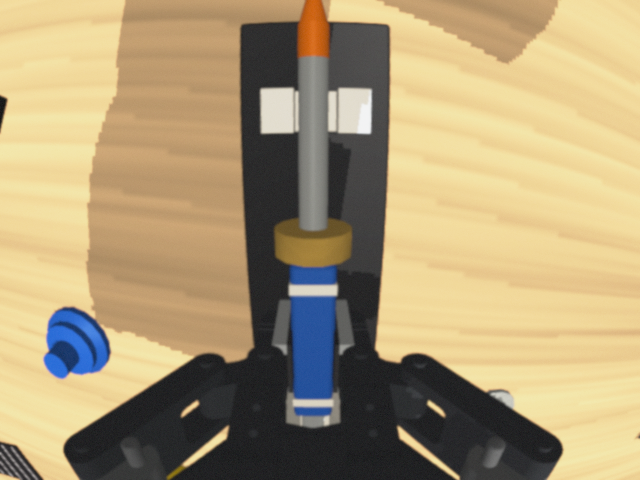

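Request:
{"name": "carry_out", "arguments": {"steps": [0,0,-0.8,0,0,0,-1,0,0,-1.6,0,0,0,-1,0,0,-1.6,0,0,0,-1,0,0,-1.6,0,0,0,-1,0,0,-1.6,0,0,0,-1,0,0,-1.6,0,0,0,-1,0,0,-1.6,0,0,0,-1,0,0,-1.6,0,0,0,-1,0,0,-1.6,0,0,0,-1,0,0,0,0,0,0,-1,0,0,0,0,0,0,-1]}}

```text
time_s: 4.3
eef_pos: [515.9, 0.3, 178.4]
ee_rot: [0.001, -0.065, 0.998, -0.0]
force: [-0.4, 0.0, -0.7]
grip_width: 0.178
```

```bash
python3 - <<'E'
from h import *
s=st(); print(s['wrist_torque'])
im=cams.capture("wrist"); cv2.imwrite("pics/w4.png",im[:,:,::-1])
im=cams.capture("side"); cv2.imwrite("pics/s4.png",im[:,:,::-1])
zoom("pics/s4.png",(255,130,455,280),4,"pics/s4z.png")
R=rot(s).as_matrix()
for L in (125,115,45,35,0): print(L,proj("wrist",s['eef_pos']+R@np.array([L,0,-19.]),s))
E
```

```text
t 4.30 pos [515.92   0.27 178.42] rpy axes x [-0.99 -0.13 -0.  ] z [ 0. -0. -1.] F [-0.4   0.01 -0.68] w 0.178
[ 0.   -0.01 -0.01]
125 [314.76  -1.39]
115 [314.81  25.84]
45 [314.93 228.76]
35 [314.91 255.47]
0 [314.8  337.55]
```

View pics/w4.png

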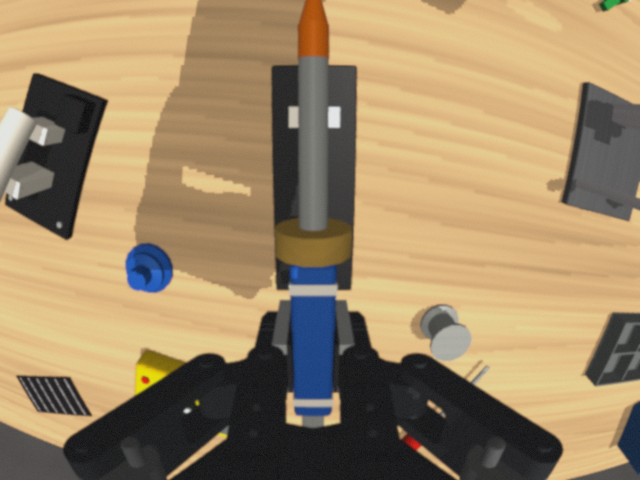

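View pics/s4z.png

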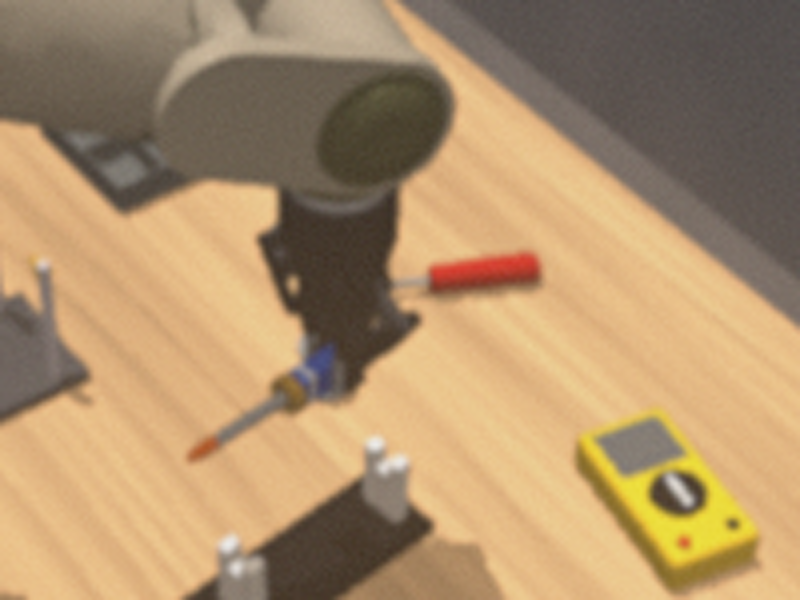

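```bash
cat >> h.py <<'E'
OFF=np.array([1.2,-.4,-17.])
M=np.array([514.,-285,100]); TY,TP=-18.67,25.
RT,GT=tool_for(TY,TP); U=GT[:,0]
def tcp_for_tip(tip,R): return np.asarray(tip)-R@(OFF+[125,0,0])
def tip_of(s): return s['eef_pos']+rot(s).as_matrix()@(OFF+[125,0,0])
E
python3 - <<'E'
from h import *
s=st(); print(U, tip_of(s))
rows(tcp_for_tip(M+U*25+[0,0,60],RT),RT,16,s)
E
```

```text
t 4.40 pos [515.32   0.4  177.03] rpy axes x [-0.99 -0.13  0.  ] z [-0.  0. -1.] F [-0.95 -0.36 -1.46] w 0.176
[ 0.86 -0.29  0.42] [390.26 -16.33 194.21]
N 16 shift cm [-1.05 -2.02  0.05] turn units [ 0.07 -0.31  0.32] mm/row 22.7 deg/row 2.25
```

Request:
{"name": "carry_out", "arguments": {"steps": [-1.05,-2.02,0.05,0.07,-0.31,0.32,-1,-1.05,-2.02,0.05,0.07,-0.31,0.32,-1,-1.05,-2.02,0.05,0.07,-0.31,0.32,-1,-1.05,-2.02,0.05,0.07,-0.31,0.32,-1,-1.05,-2.02,0.05,0.07,-0.31,0.32,-1,-1.05,-2.02,0.05,0.07,-0.31,0.32,-1,-1.05,-2.02,0.05,0.07,-0.31,0.32,-1,-1.05,-2.02,0.05,0.07,-0.31,0.32,-1,-1.05,-2.02,0.05,0.07,-0.31,0.32,-1,-1.05,-2.02,0.05,0.07,-0.31,0.32,-1,-1.05,-2.02,0.05,0.07,-0.31,0.32,-1,-1.05,-2.02,0.05,0.07,-0.31,0.32,-1,-1.05,-2.02,0.05,0.07,-0.31,0.32,-1,-1.05,-2.02,0.05,0.07,-0.31,0.32,-1,-1.05,-2.02,0.05,0.07,-0.31,0.32,-1,-1.05,-2.02,0.05,0.07,-0.31,0.32,-1,0,0,0,0,0,0,-1,0,0,0,0,0,0,-1,0,0,0,0,0,0,-1]}}

```text
time_s: 5.98
eef_pos: [651.8, -330.9, 208.0]
ee_rot: [0.214, 0.157, 0.963, -0.034]
force: [-0.4, 0.8, -1.0]
grip_width: 0.173
```

```bash
python3 - <<'E'
from h import *
s=st(); print("tip",tip_of(s),"want",M+U*25+[0,0,60])
rows(tcp_for_tip(M+U*25+[0,0,60],RT),RT,1,s)
for n in ("top","side","wrist"):
    im=cams.capture(n); cv2.imwrite(f"pics/{n}5.png",im[:,:,::-1])
zoom("pics/top5.png",(390,210,490,310),6,"pics/top5z.png")
zoom("pics/side5.png",(345,250,475,380),4.6,"pics/side5z.png")
print([proj(n,tip_of(s)) for n in ("top","side")])
E
```

```text
t 5.98 pos [ 651.82 -330.93  208.04] rpy axes x [-0.86  0.29 -0.42] z [ 0.4  -0.13 -0.91] F [-0.36  0.77 -1.  ] w 0.173
tip [ 536.52 -292.58  169.96] want [ 535.47 -292.25  170.57]
N 1 shift cm [ 0.08 -0.02 -0.09] turn units [0.04 0.01 0.01] mm/row 1.2 deg/row 0.23
[array([441.09, 234.94]), array([417.31, 295.7 ])]
```

View pics/top5z.png

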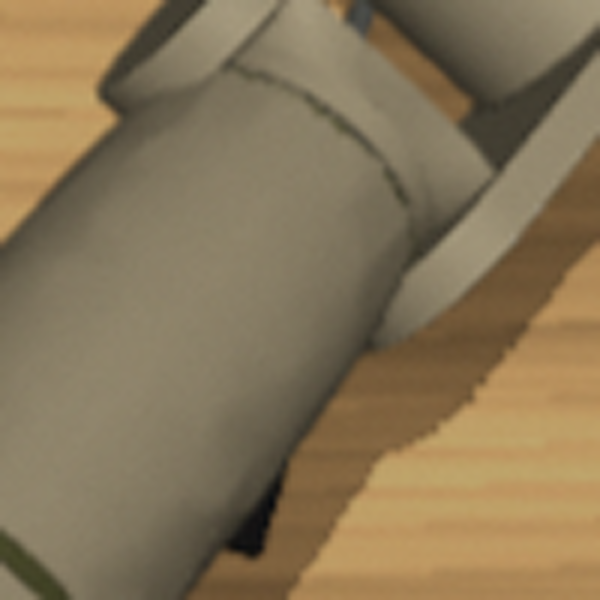

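View pics/side5z.png

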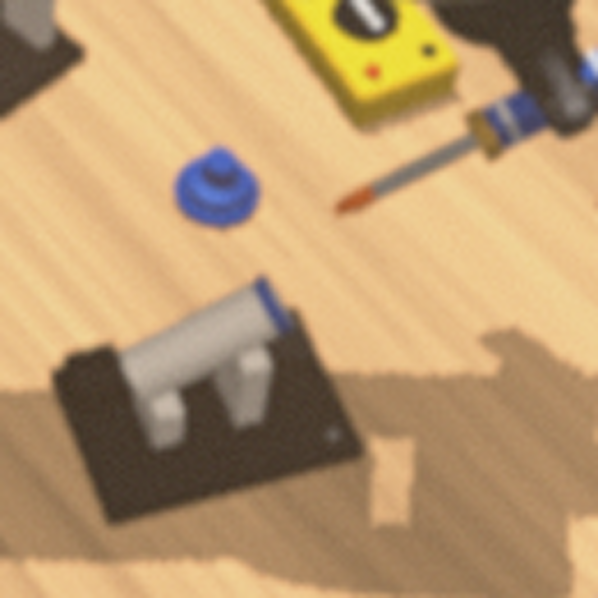

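View pics/wrist5.png

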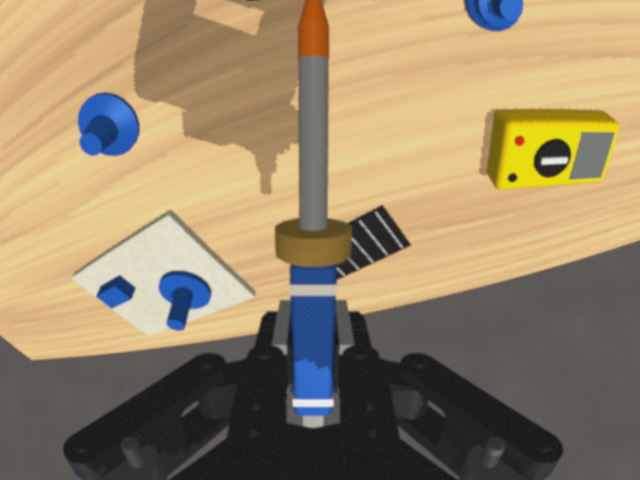

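```bash
python3 - <<'E'
from h import *
s=st(); t=M-60*U+42*GT[:,1]+55*GT[:,2]; print(t)
rows(tcp_for_tip(t,RT),RT,6,s)
E
```

```text
t 6.13 pos [ 652.22 -330.69  208.99] rpy axes x [-0.86  0.29 -0.43] z [ 0.4  -0.13 -0.91] F [ 0.5  -0.14 -0.91] w 0.171
[ 453.91 -220.36  124.49]
N 6 shift cm [ 1.86  0.69 -0.01] turn units [0.01 0.01 0.  ] mm/row 19.9 deg/row 0.05
```

Request:
{"name": "carry_out", "arguments": {"steps": [1.86,0.69,0,0,0,0,-1,1.86,0.69,0,0,0,0,-1,1.86,0.69,0,0,0,0,-1,1.86,0.69,0,0,0,0,-1,1.86,0.69,0,0,0,0,-1,1.86,0.69,0,0,0,0,-1,0,0,0,0,0,0,-1,0,0,0,0,0,0,-1,0,0,0,0,0,0,-1]}}

```text
time_s: 6.88
eef_pos: [570.3, -260.4, 162.7]
ee_rot: [0.216, 0.157, 0.963, -0.035]
force: [0.4, 0.1, -0.6]
grip_width: 0.174
```

```bash
python3 - <<'E'
from h import *
s=st()
import pickle; pickle.dump(s,open("s6.pkl","wb"))
im=cams.capture("wrist"); cv2.imwrite("pics/wrist6.png",im[:,:,::-1])
print(tip_of(s),proj("wrist",M,s),proj("wrist",M-90*U,s))
E
```

```text
t 6.88 pos [ 570.33 -260.42  162.66] rpy axes x [-0.86  0.29 -0.43] z [ 0.41 -0.13 -0.9 ] F [ 0.38  0.07 -0.61] w 0.174
[ 455.15 -222.15  124.12] [228.98 150.83] [228.75 -23.71]
```

View pics/wrist6.png

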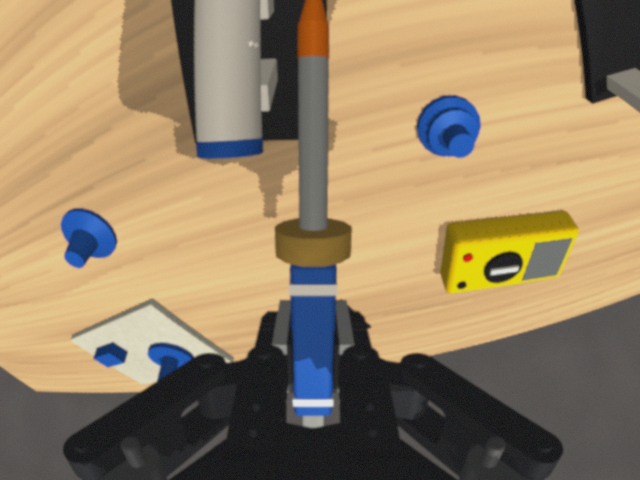

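```bash
python3 - <<'E'
from h import *
import pickle; s=pickle.load(open("s6.pkl","rb"))
im=cv2.imread("pics/wrist6.png"); zoom("pics/wrist6.png",(180,100,280,175),8,"pics/w6z.png")
b,g,r=[im[:,:,i].astype(int) for i in range(3)]
m=(b>r+40)&(b>g+25); m[:,:185]=0;m[:,275:]=0;m[:120]=0;m[175:]=0
ys,xs=np.nonzero(m); print("ring",xs.min(),xs.max(),xs.mean(),ys.min(),ys.max(),[ys[xs==c].max() for c in (200,210,220,230,240,250,258)])
for n,X in [("y+",M+16*GT[:,1]),("y-",M-16*GT[:,1]),("top",M+16*GT[:,2]),("bot",M-16*GT[:,2]),("y+ far",M+16*GT[:,1]-70*U),("y- far",M-16*GT[:,1]-70*U)]: print(n,proj("wrist",X,s))
gray=cv2.cvtColor(im,cv2.COLOR_BGR2GRAY).astype(int)
for row in (5,20,35,60,90,120,135):
    d=np.diff(cv2.GaussianBlur(im,(3,3),0)[row].astype(int).sum(1)); 
    l=180+np.argmax(d[180:215]); rr=240+np.argmin(d[240:275]); print(row,l,rr,(l+rr)/2)
o=(r>g+60)&(r>b+80)&(r>150); o[:,:290]=0;o[:,335:]=0;o[60:]=0
ys,xs=np.nonzero(o); print("orange",[(y,xs[ys==y].min(),xs[ys==y].max()) for y in (1,10,20,30,40,50)])
for row in (70,120,170,210):
    d=np.diff(im[row].astype(int).sum(1)); print(row,gray[row,294:334])
E
```

```text
ring 197 261 229.09746192893402 139 157 [np.int64(156), np.int64(157), np.int64(157), np.int64(156), np.int64(156), np.int64(154), np.int64(152)]
y+ [261.1  149.86]
y- [198.04 152.21]
top [221.3  153.95]
bot [235.47 148.22]
y+ far [260.39   9.97]
y- far [196.28  15.64]
5 194 267 230.5
20 193 259 226.0
35 193 260 226.5
60 193 274 233.5
90 194 267 230.5
120 195 261 228.0
135 196 261 228.5
orange [(1, np.int64(308), np.int64(318)), (10, np.int64(306), np.int64(319)), (20, np.int64(304), np.int64(321)), (30, np.int64(303), np.int64(324)), (40, np.int64(303), np.int64(324)), (50, np.int64(303), np.int64(324))]
70 [ 36  37  38  47  68  84  95  94 102 105 104 104 107 108 108 112 110 117
 117 117 114 114 114 114 110 111 110 109 105 102 101  99  95 101 125 154
 171 171 169 169]
120 [ 32  31  38  46  64  84  93  99  99 103 106 106 108 109 111 112 112 113
 112 117 114 114 112 112 111 112 112 108 106 104 100  97  95  96 106 120
 133 142 141 142]
170 [154 164 169 165 144 111  96  96 102 107 104 107 109 109 108 111 114 114
 114 113 115 114 111 113 112 110 111 106 104 102  99  98 103 130 166 187
 192 192 193 192]
210 [176 181 178 173 149 121 102  96 101 103 104 108 107 108 107 111 115 116
 118 116 116 114 114 114 112 109 110 106 104 103  99  98 106 136 170 181
 185 183 184 186]
```

View pics/w6z.png

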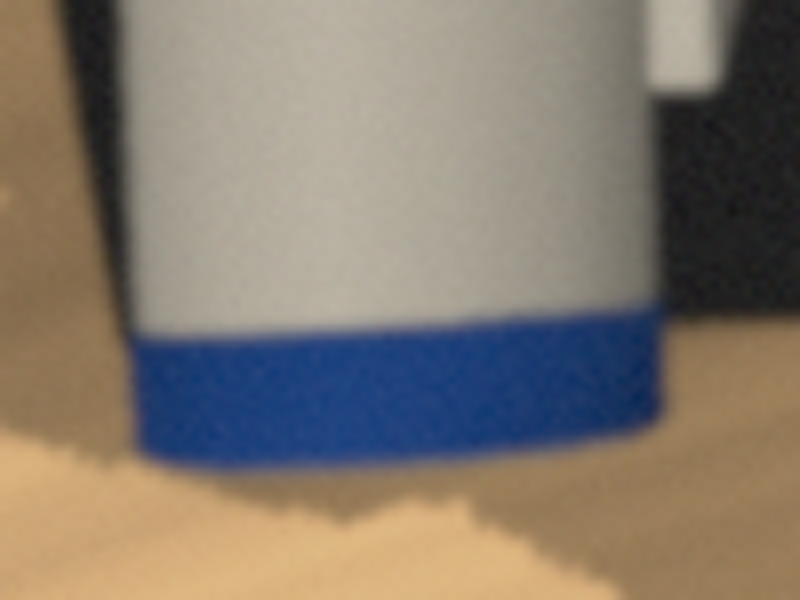

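```bash
sed -i 's/^OFF=.*/OFF=np.array([1.2,-.6,-17.])/; s/TY,TP=-18.67,25./TY,TP=-18.1,25./' h.py; python3 - <<'E'
from h import *
s=st(); t=M+25*U+20*GT[:,1]+30*GT[:,2]; 
p1=tcp_for_tip(t,RT); rows(p1,RT,5,s)
p2=tcp_for_tip(M+18*U,RT); rows(p2,RT,3,s,R0=RT,p0=p1)
E
```

```text
t 6.93 pos [ 570.36 -260.63  162.6 ] rpy axes x [-0.86  0.29 -0.43] z [ 0.41 -0.13 -0.9 ] F [-0.65 -0.02 -1.19] w 0.171
N 5 shift cm [-1.66 -0.39  0.49] turn units [-0.    0.01 -0.02] mm/row 17.8 deg/row 0.11
N 3 shift cm [ 0.23 -0.67  1.  ] turn units [0. 0. 0.] mm/row 12.2 deg/row 0.00
```

Request:
{"name": "carry_out", "arguments": {"steps": [-1.66,-0.39,0.49,0,0.01,-0.02,-1,-1.66,-0.39,0.49,0,0.01,-0.02,-1,-1.66,-0.39,0.49,0,0.01,-0.02,-1,-1.66,-0.39,0.49,0,0.01,-0.02,-1,-1.66,-0.39,0.49,0,0.01,-0.02,-1,0,0,0,0,0,0,-1,0.23,-0.67,1.0,0,0,0,-1,0.23,-0.67,1.0,0,0,0,-1,0.23,-0.67,1.0,0,0,0,-1,0,0,0,0,0,0,-1,0,0,0,0,0,0,-1,0,0,0,0,0,0,-1]}}

```text
time_s: 7.93
eef_pos: [644.4, -326.9, 145.0]
ee_rot: [0.213, 0.154, 0.964, -0.035]
force: [-0.5, -0.4, -1.6]
grip_width: 0.176
```

```bash
python3 - <<'E'
from h import *
s=st(); d=GT.T@(tip_of(s)-M); print("tip rel mouth in tube axes",d)
rows(tcp_for_tip(M+18*U,RT),RT,1,s)
im=cams.capture("side"); cv2.imwrite("pics/side7.png",im[:,:,::-1])
zoom("pics/side7.png",(355,285,455,360),8,"pics/side7z.png")
Q=lambda X:(np.array(proj("side",X))-[355,285]+.5)*8
print("tip",Q(tip_of(s)),"M",Q(M),"ring top",Q(M+16*GT[:,2]),"ring bot",Q(M-16*GT[:,2]),"tubeend top",Q(M+16*GT[:,2]-90*U),"shaft@20",Q(tip_of(s)+20*U))
E
```

```text
t 7.93 pos [ 644.4  -326.88  145.  ] rpy axes x [-0.86  0.28 -0.42] z [ 0.4  -0.13 -0.91] F [-0.45 -0.41 -1.62] w 0.176
tip rel mouth in tube axes [16.96  0.1  -0.03]
N 1 shift cm [-0.1  -0.01 -0.01] turn units [-0.02 -0.01  0.  ] mm/row 1.1 deg/row 0.10
tip [452.4  219.27] M [403.39 245.03] ring top [387.52 222.75] ring bot [418.97 266.91] tubeend top [127.61 358.22] shaft@20 [510.56 189.03]
```

View pics/side7z.png

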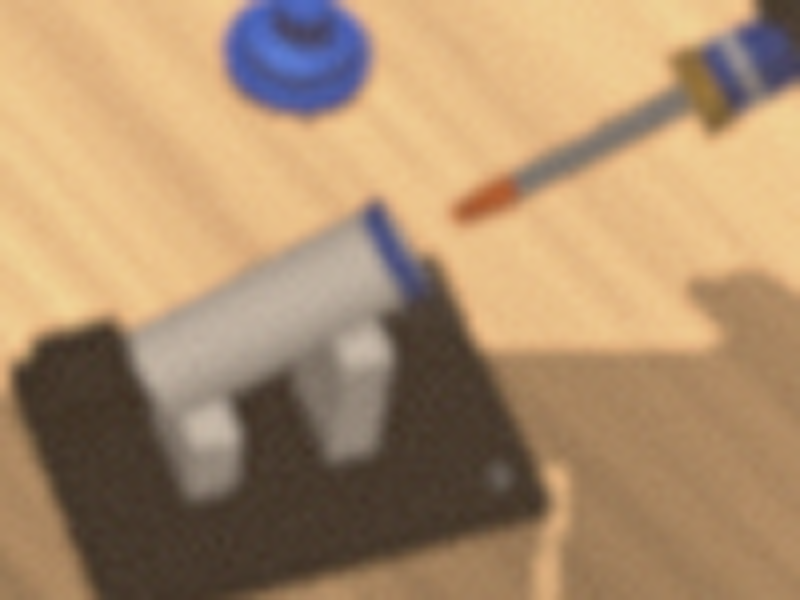

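```bash
python3 - <<'E'
from h import *
im=cv2.imread("pics/side7.png"); b,g,r=[im[:,:,i].astype(int) for i in range(3)]
m=(b>r+25)&(b>g+15); m[:305]=0;m[330:]=0;m[:,:395]=0;m[:,412:]=0
ys,xs=np.nonzero(m); print("ring obs",xs.min(),xs.max(),xs.mean(),ys.min(),ys.max(),ys.mean())
th=np.linspace(0,2*np.pi,60)
for rad in (16,17):
  P=[];
  for a in th:
    for k in (0,-2,-4,-6): P.append(proj("side",M+rad*(np.cos(a)*GT[:,2]+np.sin(a)*GT[:,1])+k*U))
  P=np.array(P); print(rad,P.min(0),P.max(0),P.mean(0))
cam=-C['side']['R'].T@C['side']['t']; print("view dir dot U",np.dot((M-cam)/np.linalg.norm(M-cam),U), np.linalg.norm(M-cam))
# full tube silhouette white centre line
for x in range(374,402,4):
    col=im[290:340,x].astype(int); sat=col.max(1)-col.min(1); w=(col.sum(1)>330)&(sat<50); yy=np.nonzero(w)[0]+290; print(x,yy.min(),yy.max())
E
```

```text
ring obs 401 406 403.42105263157896 312 320 315.7894736842105
16 [399.6  309.29] [408.09 322.12] [403.81 315.65]
17 [399.4  308.93] [408.29 322.49] [403.81 315.65]
view dir dot U -0.07612792575160375 1356.8405676245063
374 325 335
378 323 339
382 321 339
386 297 332
390 298 330
394 298 335
398 297 339
```

Request:
{"name": "carry_out", "arguments": {"steps": [0.6,0,0,0,0,0,-1,0.6,0,0,0,0,0,-1,0.6,0,0,0,0,0,-1,0.6,0,0,0,0,0,-1,0.6,0,0,0,0,0,-1,0.6,0,0,0,0,0,-1,0,0,0,0,0,0,-1,0,0,0,0,0,0,-1]}}

```text
time_s: 8.65
eef_pos: [613.3, -316.7, 129.7]
ee_rot: [0.213, 0.154, 0.964, -0.035]
force: [0.2, -0.5, -0.7]
grip_width: 0.176
```

```bash
python3 - <<'E'
from h import *
s=st(); print("tip",GT.T@(tip_of(s)-M),"F tube",GT.T@s['force'],s['wrist_torque'])
rows(tcp_for_tip(M-20*U,RT),RT,1,s)
im=cams.capture("side"); cv2.imwrite("pics/side8.png",im[:,:,::-1])
zoom("pics/side8.png",(355,285,455,360),8,"pics/side8z.png")
im=cams.capture("wrist"); cv2.imwrite("pics/wrist8.png",im[:,:,::-1])
E
```

```text
t 8.65 pos [ 613.28 -316.71  129.69] rpy axes x [-0.86  0.28 -0.42] z [ 0.4  -0.13 -0.91] F [ 0.23 -0.45 -0.72] w 0.176
tip [-19.19   0.1   -0.05] F tube [ 0.02 -0.36 -0.81] [ 0.11  0.22 -0.01]
N 1 shift cm [ 0.08 -0.01 -0.01] turn units [-0.02 -0.01  0.  ] mm/row 0.8 deg/row 0.10
```

View pics/side8z.png

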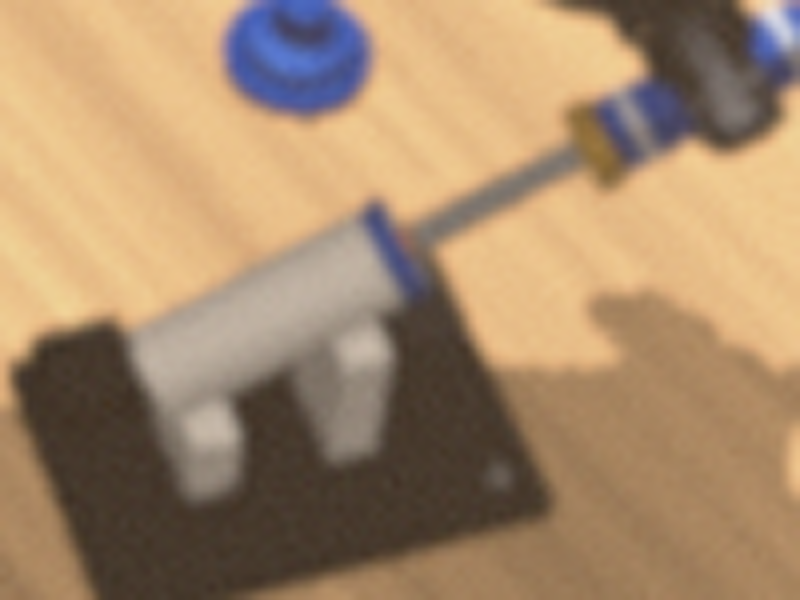

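View pics/wrist8.png

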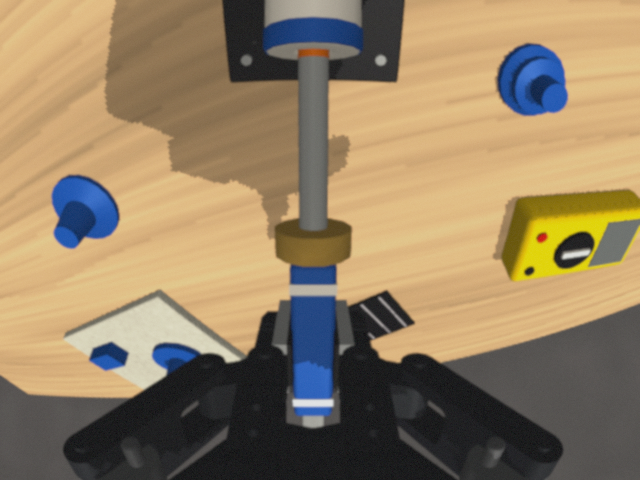

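The tip is 19 mm inside with no side force. In the wrist view the rod (column 313) is centred in the ring (264–363), so I keep pushing.

Request:
{"name": "carry_out", "arguments": {"steps": [0.7,0,0,0,0,0,-1,0.7,0,0,0,0,0,-1,0.7,0,0,0,0,0,-1,0.7,0,0,0,0,0,-1,0.7,0,0,0,0,0,-1,0.7,0,0,0,0,0,-1,0.7,0,0,0,0,0,-1,0,0,0,0,0,0,-1,0,0,0,0,0,0,-1]}}

```text
time_s: 9.5
eef_pos: [571.0, -303.0, 109.0]
ee_rot: [0.213, 0.154, 0.964, -0.035]
force: [0.0, -0.8, -1.2]
grip_width: 0.173
```

```bash
python3 - <<'E'
from h import *
s=st(); print("tip",GT.T@(tip_of(s)-M),"F tube",GT.T@s['force'],s['wrist_torque'])
im=cams.capture("wrist"); cv2.imwrite("pics/wrist9.png",im[:,:,::-1])
E
```

```text
t 9.50 pos [ 571.02 -302.98  109.02] rpy axes x [-0.86  0.28 -0.42] z [ 0.4  -0.13 -0.91] F [ 0.04 -0.75 -1.19] w 0.173
tip [-68.19   0.04  -0.01] F tube [-0.25 -0.7  -1.19] [0.1  0.22 0.03]
```

View pics/wrist9.png

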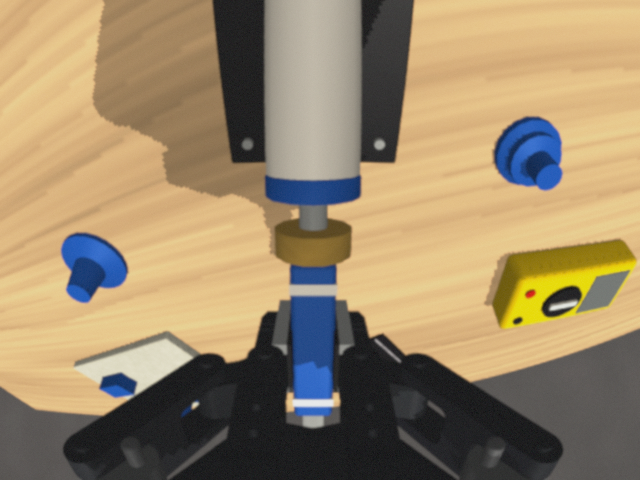

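Request:
{"name": "carry_out", "arguments": {"steps": [0.3,0,0,0,0,0,-1,0.3,0,0,0,0,0,-1,0.3,0,0,0,0,0,-1,0.1,0,0,0,0,0,-1,0,0,0,0,0,0,-1,0,0,0,0,0,0,-1]}}

```text
time_s: 10.05
eef_pos: [562.6, -300.1, 104.8]
ee_rot: [0.213, 0.154, 0.964, -0.035]
force: [0.0, -1.0, -1.1]
grip_width: 0.17
```

```bash
python3 - <<'E'
from h import *
s=st(); print("tip",GT.T@(tip_of(s)-M),"F tube",GT.T@s['force'],s['wrist_torque'])
E
```

```text
t 10.05 pos [ 562.62 -300.13  104.77] rpy axes x [-0.86  0.28 -0.42] z [ 0.4  -0.13 -0.91] F [ 0.04 -1.   -1.08] w 0.170
tip [-78.03   0.09  -0.11] F tube [-0.14 -0.94 -1.12] [ 0.05  0.28 -0.  ]
```

Request:
{"name": "carry_out", "arguments": {"steps": [0.1,0,0,0,0,0,-1,0.1,0,0,0,0,0,-1,0,0,0,0,0,0,-1]}}

```text
time_s: 10.3
eef_pos: [561.9, -300.1, 104.8]
ee_rot: [0.215, 0.154, 0.964, -0.035]
force: [7.1, -0.8, 0.2]
grip_width: 0.177
```

```bash
python3 - <<'E'
from h import *
s=st(); print("tip",GT.T@(tip_of(s)-M),"F tube",GT.T@s['force'],s['wrist_torque'])
im=cams.capture("wrist"); cv2.imwrite("pics/wrist10.png",im[:,:,::-1])
E
```

```text
t 10.30 pos [ 561.9  -300.05  104.83] rpy axes x [-0.86  0.28 -0.43] z [ 0.4  -0.13 -0.91] F [ 7.05 -0.84  0.15] w 0.177
tip [-78.71  -0.02  -0.18] F tube [ 6.38  1.39 -2.81] [-0.06 -0.78  0.07]
```

View pics/wrist10.png

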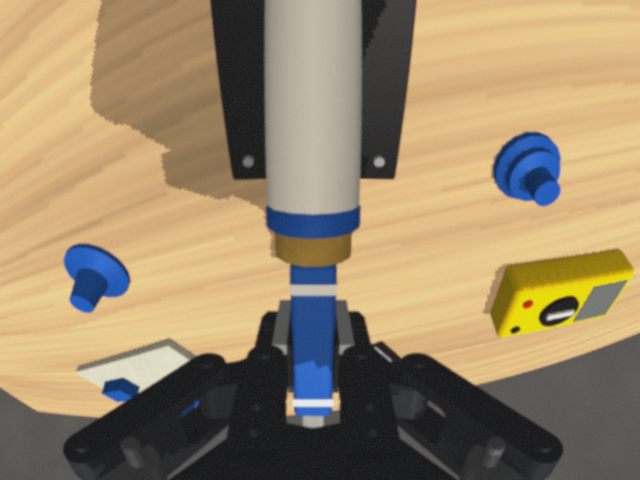

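The collar has met the mouth, with a 6 N axial reaction. I press slightly more to confirm it is seated.

Request:
{"name": "carry_out", "arguments": {"steps": [0.1,0,0,0,0,0,-1,0,0,0,0,0,0,-1,0,0,0,0,0,0,-1]}}

```text
time_s: 10.6
eef_pos: [561.8, -300.1, 105.1]
ee_rot: [0.216, 0.154, 0.964, -0.036]
force: [11.7, -1.7, -1.9]
grip_width: 0.172
```

```bash
python3 - <<'E'
from h import *
s=st(); print("tip",GT.T@(tip_of(s)-M),"F tube",GT.T@s['force'],s['wrist_torque'])
im=cams.capture("side"); cv2.imwrite("pics/side11.png",im[:,:,::-1])
zoom("pics/side11.png",(355,285,455,360),8,"pics/side11z.png")
E
```

```text
t 10.60 pos [ 561.82 -300.11  105.06] rpy axes x [-0.86  0.28 -0.43] z [ 0.4  -0.14 -0.9 ] F [11.72 -1.7  -1.89] w 0.172
tip [-78.7   -0.08  -0.22] F tube [ 9.77  2.03 -6.64] [-0.14 -1.53  0.11]
```

View pics/side11z.png

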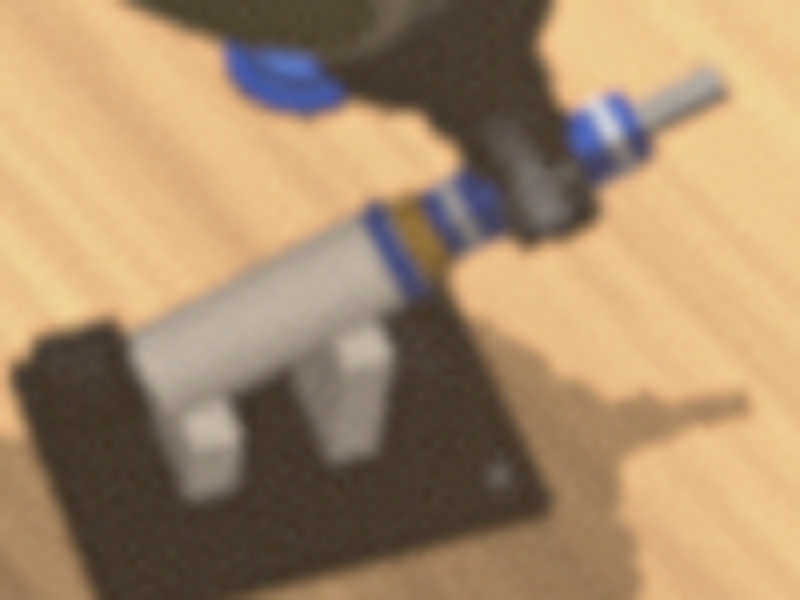

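The collar is seated flush on the ring and the motion has stopped with about 10 N axial. Now I draw it out along the bore.

Request:
{"name": "carry_out", "arguments": {"steps": [-0.7,0,0,0,0,0,-1,-0.7,0,0,0,0,0,-1,-0.7,0,0,0,0,0,-1,-0.7,0,0,0,0,0,-1,-0.7,0,0,0,0,0,-1,-0.7,0,0,0,0,0,-1,-0.7,0,0,0,0,0,-1,-0.7,0,0,0,0,0,-1,-0.7,0,0,0,0,0,-1,-0.7,0,0,0,0,0,-1,-0.7,0,0,0,0,0,-1,-0.7,0,0,0,0,0,-1,-0.7,0,0,0,0,0,-1,-0.7,0,0,0,0,0,-1,-0.7,0,0,0,0,0,-1,-0.7,0,0,0,0,0,-1,0,0,0,0,0,0,-1,0,0,0,0,0,0,-1]}}

```text
time_s: 12.15
eef_pos: [656.7, -330.7, 150.6]
ee_rot: [0.213, 0.153, 0.964, -0.035]
force: [-1.1, 0.2, -1.7]
grip_width: 0.175
```

```bash
python3 - <<'E'
from h import *
s=st(); print("tip",GT.T@(tip_of(s)-M),"F tube",GT.T@s['force'],s['wrist_torque'])
im=cams.capture("wrist"); cv2.imwrite("pics/wrist12.png",im[:,:,::-1])
im=cams.capture("side"); cv2.imwrite("pics/side12.png",im[:,:,::-1])
zoom("pics/side12.png",(355,265,465,365),6,"pics/side12z.png")
R,g=tool_for(0,0)
p=tcp_for_tip([500,150,215],R); rows(p,R,20,s); print(p)
E
```

```text
t 12.15 pos [ 656.72 -330.75  150.65] rpy axes x [-0.86  0.28 -0.42] z [ 0.4  -0.13 -0.91] F [-1.11  0.21 -1.67] w 0.175
tip [31.05  0.19 -0.34] F tube [-1.72 -0.15 -1.04] [0.08 0.26 0.04]
N 20 shift cm [ 0.48  2.35 -0.39] turn units [-0.04  0.25 -0.18] mm/row 24.3 deg/row 1.54
[626.2 150.6 198. ]
```

View pics/side12z.png

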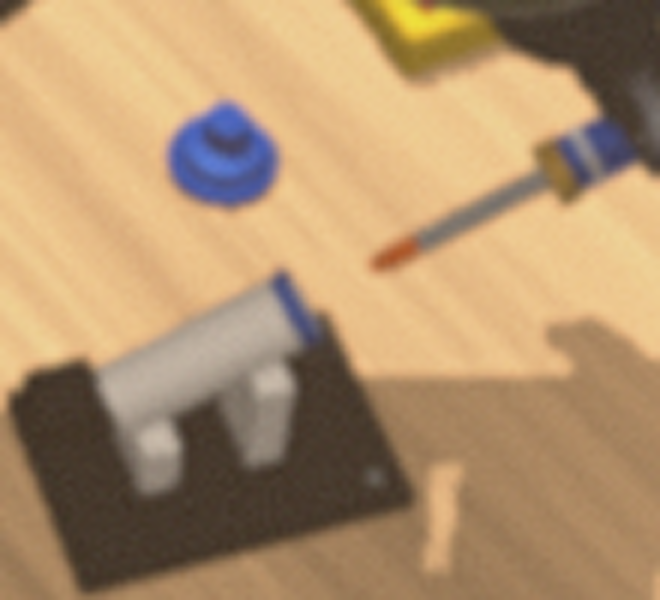

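View pics/wrist12.png

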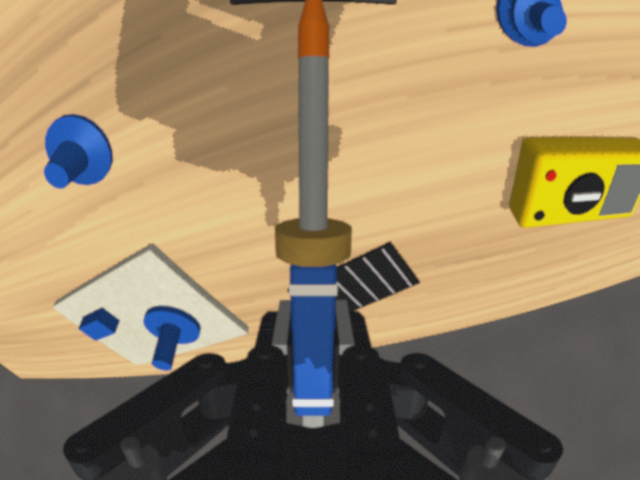

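Request:
{"name": "carry_out", "arguments": {"steps": [0.48,2.35,-0.39,-0.04,0.25,-0.18,-1,0.48,2.35,-0.39,-0.04,0.25,-0.18,-1,0.48,2.35,-0.39,-0.04,0.25,-0.18,-1,0.48,2.35,-0.39,-0.04,0.25,-0.18,-1,0.48,2.35,-0.39,-0.04,0.25,-0.18,-1,0.48,2.35,-0.39,-0.04,0.25,-0.18,-1,0.48,2.35,-0.39,-0.04,0.25,-0.18,-1,0.48,2.35,-0.39,-0.04,0.25,-0.18,-1,0.48,2.35,-0.39,-0.04,0.25,-0.18,-1,0.48,2.35,-0.39,-0.04,0.25,-0.18,-1,0.48,2.35,-0.39,-0.04,0.25,-0.18,-1,0.48,2.35,-0.39,-0.04,0.25,-0.18,-1,0.48,2.35,-0.39,-0.04,0.25,-0.18,-1,0.48,2.35,-0.39,-0.04,0.25,-0.18,-1,0.48,2.35,-0.39,-0.04,0.25,-0.18,-1,0.48,2.35,-0.39,-0.04,0.25,-0.18,-1,0.48,2.35,-0.39,-0.04,0.25,-0.18,-1,0.48,2.35,-0.39,-0.04,0.25,-0.18,-1,0.48,2.35,-0.39,-0.04,0.25,-0.18,-1,0.48,2.35,-0.39,-0.04,0.25,-0.18,-1]}}

```text
time_s: 13.92
eef_pos: [624.6, 151.2, 198.8]
ee_rot: [-0.003, -0.002, 1.0, -0.0]
force: [0.2, 0.2, -0.6]
grip_width: 0.176
```

```bash
python3 - <<'E'
from h import *
s=st(); print("tip",tip_of(s))
R,g=tool_for(0,0)
p=tcp_for_tip([440,305,200],R); rows(p,R,8,s); print(p)
E
```

```text
t 13.92 pos [624.59 151.22 198.83] rpy axes x [-1.   -0.    0.01] z [-0.01 -0.   -1.  ] F [ 0.25  0.24 -0.6 ] w 0.176
tip [498.5  150.14 216.61]
N 8 shift cm [0.72 1.93 0.2 ] turn units [-0.   -0.01  0.01] mm/row 20.7 deg/row 0.05
[566.2 305.6 183. ]
```

Request:
{"name": "carry_out", "arguments": {"steps": [0.72,1.93,0.2,0,-0.01,0.01,-1,0.72,1.93,0.2,0,-0.01,0.01,-1,0.72,1.93,0.2,0,-0.01,0.01,-1,0.72,1.93,0.2,0,-0.01,0.01,-1,0.72,1.93,0.2,0,-0.01,0.01,-1,0.72,1.93,0.2,0,-0.01,0.01,-1,0.72,1.93,0.2,0,-0.01,0.01,-1,0.72,1.93,0.2,0,-0.01,0.01,-1,0,0,0,0,0,0,-1,0,0,0,0,0,0,-1,0,0,0,0,0,0,-1]}}

```text
time_s: 14.83
eef_pos: [567.7, 304.0, 182.8]
ee_rot: [0.001, 0.002, 1.0, -0.0]
force: [0.1, 1.1, 0.0]
grip_width: 0.176
```

```bash
python3 - <<'E'
from h import *
s=st(); print("tip",tip_of(s)); import pickle; pickle.dump(s,open("s13.pkl","wb"))
im=cams.capture("wrist"); cv2.imwrite("pics/wrist13.png",im[:,:,::-1])
zoom("pics/wrist13.png",(212,0,412,140),4,"pics/w13z.png")
for X in [(439.4,305+25,120),(439.4,305-25,120),(439.4,350,127),(439.4,260,127),(439.4,305,120)]: print(proj("wrist",X,s), (proj("wrist",X,s)-[212,0]+.5)*4)
E
```

```text
t 14.83 pos [567.66 303.98 182.75] rpy axes x [-1.  0. -0.] z [ 0. -0. -1.] F [0.06 1.06 0.03] w 0.176
tip [441.42 303.91 199.47]
[360.69  40.19] [596.76 162.77]
[268.72  40.5 ] [228.9 164. ]
[399.36  39.7 ] [751.45 160.81]
[230.05  40.27] [ 74.18 163.06]
[314.73  39.36] [412.92 159.45]
```

View pics/wrist13.png

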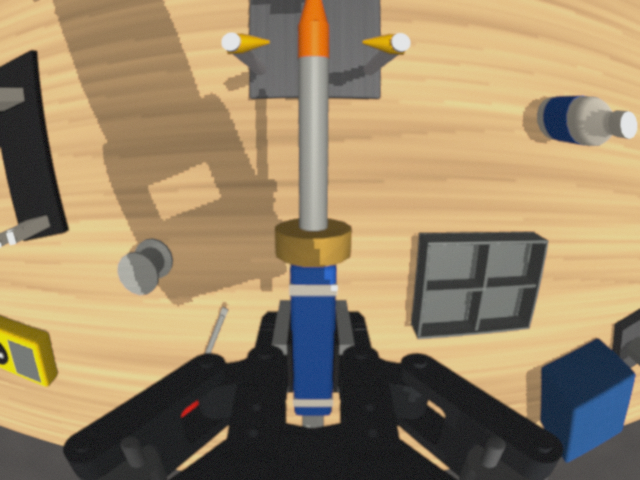

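View pics/w13z.png

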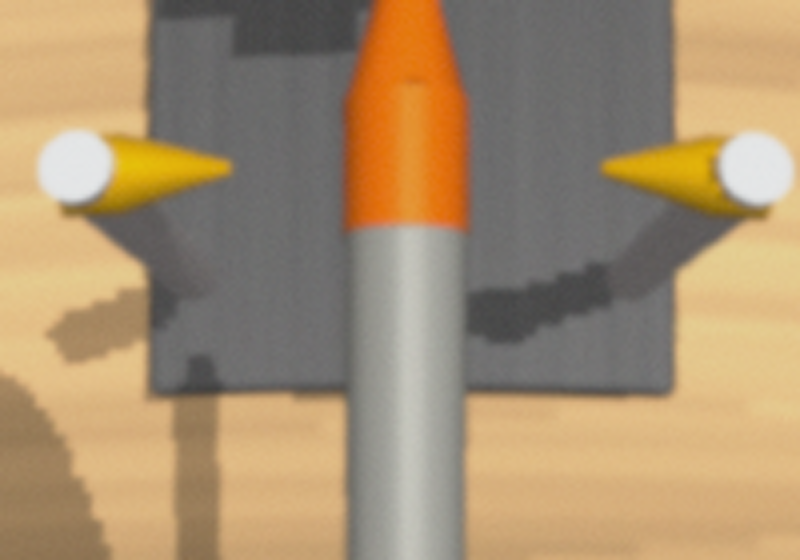

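```bash
sed -i 's/^OFF=.*/OFF=np.array([1.0,-.6,-17.])/' h.py; cat >> h.py <<'E'
RP=np.array([440.,305.4,120]); RR,GR=tool_for(0,0)
E
python3 - <<'E'
from h import *
s=st(); p1=tcp_for_tip(RP+[45,0,0],RR); rows(p1,RR,5,s); rows(tcp_for_tip(RP+[2,0,0],RR),RR,4,s,R0=RR,p0=p1)
E
```

```text
t 14.88 pos [567.81 303.74 182.81] rpy axes x [-1.  0. -0.] z [ 0. -0. -1.] F [-0.35  0.71 -0.88] w 0.174
N 5 shift cm [-0.86  0.05  1.6 ] turn units [-0.    0.01 -0.01] mm/row 18.2 deg/row 0.06
N 4 shift cm [1.07 0.   0.  ] turn units [0. 0. 0.] mm/row 10.8 deg/row 0.00
```

Request:
{"name": "carry_out", "arguments": {"steps": [-0.86,0.05,1.6,0,0.01,-0.01,-1,-0.86,0.05,1.6,0,0.01,-0.01,-1,-0.86,0.05,1.6,0,0.01,-0.01,-1,-0.86,0.05,1.6,0,0.01,-0.01,-1,-0.86,0.05,1.6,0,0.01,-0.01,-1,0,0,0,0,0,0,-1,0,0,0,0,0,0,-1,1.07,0,0,0,0,0,-1,1.07,0,0,0,0,0,-1,1.07,0,0,0,0,0,-1,1.07,0,0,0,0,0,-1,0,0,0,0,0,0,-1,0,0,0,0,0,0,-1,0,0,0,0,0,0,-1,0,0,0,0,0,0,-1]}}

```text
time_s: 16.13
eef_pos: [568.4, 306.8, 103.3]
ee_rot: [-0.001, -0.0, 1.0, -0.0]
force: [0.6, 0.8, -0.3]
grip_width: 0.176
```

```bash
python3 - <<'E'
from h import *
s=st(); print("tip",tip_of(s),"err",tip_of(s)-RP,"gx dir",-rot(s).as_matrix()[:,0]); rows(tcp_for_tip(RP,RR),RR,1,s)
for n in ("side","wrist","top"):
    im=cams.capture(n); cv2.imwrite(f"pics/{n}14.png",im[:,:,::-1])
zoom("pics/side14.png",(225,165,325,240),8,"pics/s14z.png")
zoom("pics/wrist14.png",(212,0,412,140),4,"pics/w14z.png")
zoom("pics/top14.png",(165,240,235,300),10,"pics/t14z.png")
Q=lambda X:(np.array(proj("side",X))-[225,165]+.5)*8
print("side: tip",Q(tip_of(s)),"RP",Q(RP),"grip front",Q(tip_of(s)+[80,0,0]),"ptr",Q(RP+[0,25,0]),Q(RP-[0,25,0]))
E
```

```text
t 16.13 pos [568.38 306.77 103.34] rpy axes x [-1. -0.  0.] z [-0. -0. -1.] F [ 0.64  0.76 -0.26] w 0.176
tip [442.4  306.15 120.5 ] err [2.4  0.75 0.5 ] gx dir [ 1.  0. -0.]
N 1 shift cm [ 0.24 -0.08  0.04] turn units [-0.   -0.01  0.  ] mm/row 2.5 deg/row 0.07
side: tip [270.62 190.27] RP [266.16 194.85] grip front [453.69 109.37] ptr [232.97 158.44] [299.93 231.9 ]
```

View pics/s14z.png

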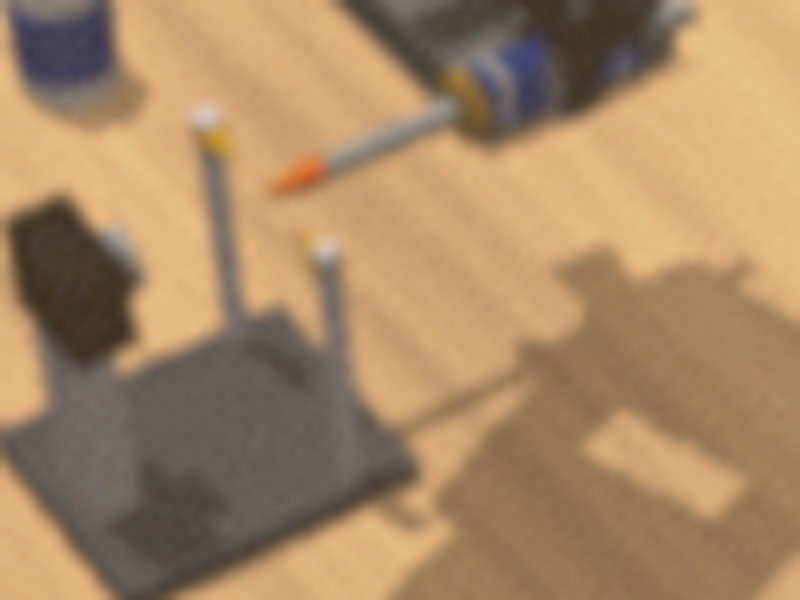

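View pics/w14z.png

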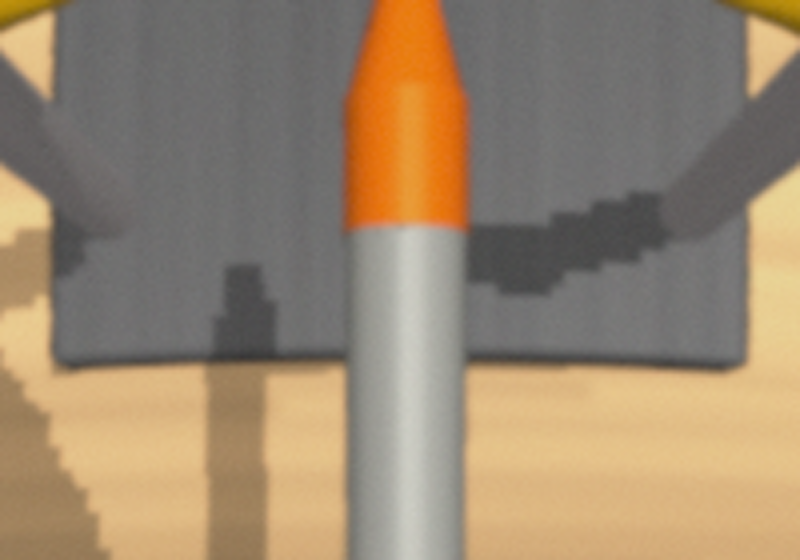

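View pics/t14z.png

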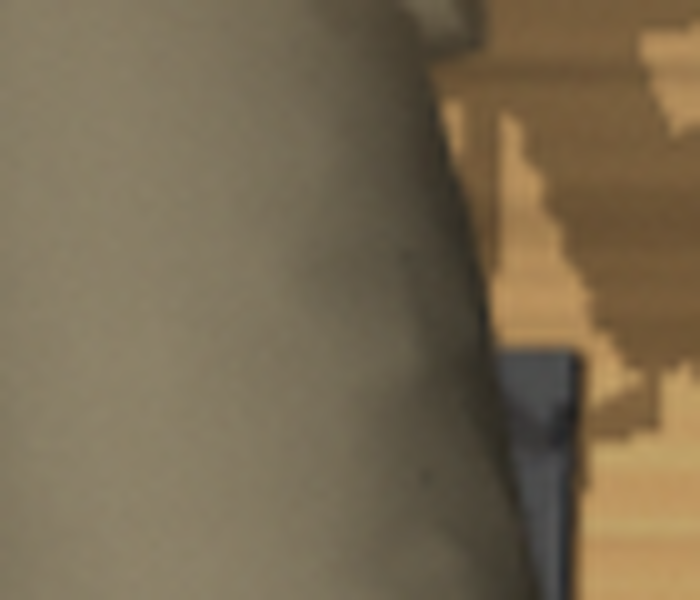

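```bash
python3 - <<'E'
from h import *
import pickle
s=readout.sense(); s['eef_pos']=np.array([568.38,306.77,103.34])
W=lambda x,y:(212+x/4-.375,y/4-.375)
a,b=plane("wrist",*W(54,361),12,s),plane("wrist",*W(747,361),12,s); print(a,b,(a+b)/2)
print("rod",plane("wrist",*W(406.5,215),120.5,s),plane("wrist",*W(405.5,540),120.5,s),tip_of(s))
s2=pickle.load(open("s13.pkl","rb"))
a,b=plane("wrist",*W(151,388),12,s2),plane("wrist",*W(672,388),12,s2); print(a,b,(a+b)/2)
a,b=plane("wrist",*W(232,168),120,s2),plane("wrist",*W(600,168),120,s2); print("ptrs",a,b,(a+b)/2)
print("rod",plane("wrist",*W(406.5,215),199.5,s2),tip_of(s2))
im=cv2.imread("pics/side14.png"); b,g,r=[im[:,:,i].astype(int) for i in range(3)]
o=(r>g+70)&(r>b+100); o[:,:255]=0;o[:,270:]=0;o[:180]=0;o[194:]=0
ys,xs=np.nonzero(o); print("orange",xs.min(),xs.max(),ys.min(),ys.max(),xs.mean(),ys.mean(), len(xs))
print("pred orange centroid",proj("side",tip_of(s)+[11,0,0]),"len",proj("side",tip_of(s)+[21,0,0])-proj("side",tip_of(s)))
E
```

```text
[464.2  250.99  12.  ] [464.4  359.94  12.  ] [464.3  305.46  12.  ]
rod [462.85 306.38 120.5 ] [490.88 306.27 120.5 ] [442.42 306.15 120.61]
[463.44 250.83  12.  ] [463.89 359.49  12.  ] [463.66 305.16  12.  ]
ptrs [440.07 280.49 120.  ] [440.21 330.5  120.  ] [440.14 305.5  120.  ]
rod [462.06 304.05 199.5 ] [441.62 303.91 199.47]
orange 260 264 185 188 262.0 186.3846153846154 13
pred orange centroid [261.53 186.84] len [ 6.09 -2.69]
```

Request:
{"name": "carry_out", "arguments": {"steps": [0.08,-0.03,0.015,0,0,0,-1,0.08,-0.03,0.015,0,0,0,-1,0.08,-0.03,0.015,0,0,0,-1,0,0,0,0,0,0,-1,0,0,0,0,0,0,-1,0,0,0,0,0,0,-1,0,0,0,0,0,0,-1,0,0,0,0,0,0,-1,0,0,0,0,0,0,-1]}}

```text
time_s: 17.03
eef_pos: [565.4, 306.0, 102.4]
ee_rot: [-0.001, -0.0, 1.0, -0.0]
force: [-0.5, -0.3, -0.9]
grip_width: 0.178
```

```bash
python3 - <<'E'
from h import *
for i in range(4):
    s=readout.sense(); print("tip err",tip_of(s)-RP,"x",-rot(s).as_matrix()[:,0],"F",s['force'],"dq",np.abs(s['dq']).max()); im=cams.capture(["side","wrist","side","side"][i]); cv2.imwrite(f"pics/f{i}.png",im[:,:,::-1])
cv2.imwrite("pics/fs.png",cv2.resize(np.mean([cv2.imread(f"pics/f{i}.png")[165:240,225:325].astype(float) for i in (0,2,3)],0).astype(np.uint8),None,fx=8,fy=8,interpolation=cv2.INTER_CUBIC))
Q=lambda X:(np.array(proj("side",X))-[225,165]+.5)*8
print("side: tip",Q(tip_of(s)),"collar",Q(tip_of(s)+[80,0,0]))
E
```

```text
tip err [-0.61 -0.06 -0.29] x [ 1.  0. -0.] F [-0.48 -0.3  -0.91] dq 0.001299828127661756
tip err [-0.63 -0.05 -0.31] x [ 1.  0. -0.] F [ 0.32 -0.21 -1.34] dq 0.000692210839587125
tip err [-0.61 -0.06 -0.28] x [ 1.  0. -0.] F [-0.16  0.62  0.23] dq 0.0015086075007908584
tip err [-0.62 -0.06 -0.31] x [ 1.  0. -0.] F [-0.11  0.25 -1.31] dq 0.0012891917424989827
side: tip [264.87 196.21] collar [448.16 115.15]
```

View pics/fs.png

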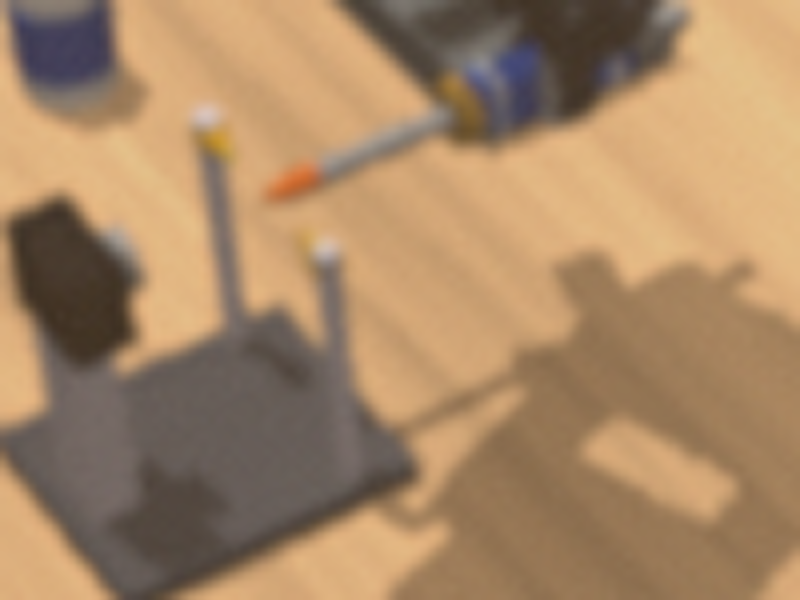

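View pics/f1.png

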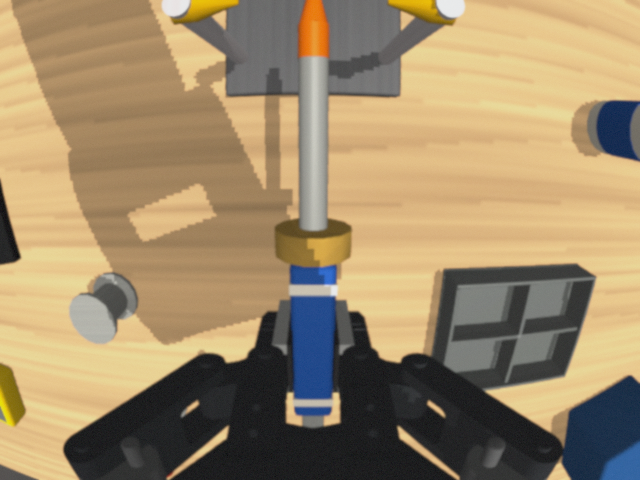

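View pics/f0.png

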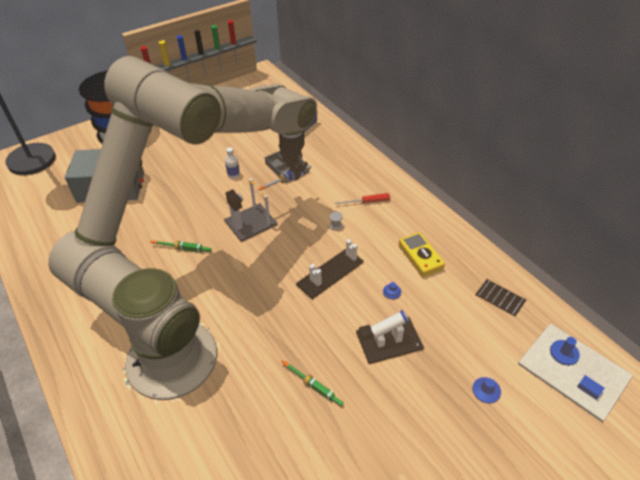

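```bash
python3 - <<'E'
from h import *
from rig import finish_job
st(); print(finish_job()); 
E
```

```text
t 17.23 pos [565.34 305.98 102.43] rpy axes x [-1. -0.  0.] z [-0. -0. -1.] F [ 0.47  0.02 -1.52] w 0.177
the job is handed in; nothing more can be done
None
```

I carried out the whole sequence and handed it in at 17.2 s, with the arm still holding the gauge at the reading point.

- **Tube check:** I lifted the gauge straight out of its cradle. The rod went into the tube with no side force. It stopped when the collar met the mouth (about 10 N axial, and flush in the side view). I then drew it fully out until the tip was about 31 mm clear of the mouth.
- **Reading pose:** At the end the estimated tip was (−0.6, −0.1, −0.3) mm from the midpoint of the pointers. The tool was level and pointing straight at the lens, with no force on the tool beyond sensor noise and the joints at rest.
- **Other objects:** In the last side view they are where they started.

**Where the checks disagreed:** The estimates of the reading point's x position differed by about 0.8 mm (pointer tips against base edge). The rod's slope in the coarse side view matched level only to about 1°. The top camera could not see either spot with the arm over it, so the final check used the wrist and side views only.

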